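Put the tongue patterns away on the sloping shelf

TASK

Put the two V-notched tongue patterns away on the sloping pattern shelf: the large one flat on the shelf, the small one flat on top of it, both lying lengthwise up the slope in the middle of the shelf, with one short end leaning against the stop at the low end. Leave the round-ended heel pattern where it lies.

Things in the scene. Friction and masses are not known exactly. Their poses are not given: they have to be found in the camera images.
- large_tongue: large tongue pattern: smooth flat plywood plate, 120 mm long, 64 mm wide, 12 mm thick, 49 to 98 g, with a V notch 24 mm deep cut in one short end; lies flat on the table. Origin: centre of the underside (middle of the length and width); x along the length towards the notched end, y across the width, z up through the thickness.
- small_tongue: small tongue pattern: the same plywood and shape, 92 mm long, 46 mm wide, 12 mm thick, 28 to 56 g, V notch 20 mm deep in one short end; lies flat on the table. Origin and axes as for the large one.
- heel_pattern: heel pattern, to be left alone: D-shaped plate of the same plywood, 68 mm long, 64 mm wide, 12 mm thick, one end square and the other round, no notch; lies flat on the table. Origin: underside, on its centre line, 34 mm from the square and the round end; x towards the round end, z up.
- deck: smooth white deck of the fixed pattern shelf, 160 mm wide, 152 long, sloping 20 degrees, open at sides and top; at its low end (facing away from the robot) a full-width plywood stop, 34 mm high above the deck, 10 thick. Origin: mid-stop, in the corner of deck face and stop's inner face, 31 mm up; x up the slope along the face, y along the stop, z square to the face. Patterns let go on it slide down to the stop.
Not all that is in view belongs to the job. Leave any turquoise or yellow look-alike of the small_tongue alone.

How it is judged:
At the end, for the whole second after the job is handed in: Large pattern flat on the deck, small one flat on the large (5 mm, 8 degrees); each with a short end within 10 mm of the stop, centre within 25 mm of the deck's centre line, length within 12 degrees of straight up the slope, either end down; at rest. Heel pattern not moved over 20 mm (x of large_tongue in the frame of deck between 0.054 and 0.07 m and y of large_tongue in the frame of deck between -0.025 and 0.025 m and z of large_tongue in the frame of deck between -0.005 and 0.005 m and angle between the x axis of each of large_tongue, small_tongue and the x axis of deck, either way round below 0.21 rad and angle between the z axis of each of large_tongue, small_tongue and the z axis of deck, either way round below 0.14 rad and linear speed of each of large_tongue, small_tongue below 0.02 m/s and x of small_tongue in the frame of deck between 0.04 and 0.056 m and y of small_tongue in the frame of deck between -0.025 and 0.025 m and z of small_tongue in the frame of deck between 0.007 and 0.017 m); the robot touches nothing.
It fails at once if the heel pattern is moved by more than 20 mm (distance of heel_pattern from where it was at the start of the episode above 0.02 m).
It also fails if it takes over 64 s, if anything falls off the work surface, if the arm or the gripper's body presses on something with over 40 N, if the wrist force passes 120 N, or if a joint passes its speed limit or range.

ROBOT

A 6-joint arm with a two-finger parallel gripper is mounted at the origin on the work surface. World frame = base frame: x ahead of the robot, y to its left, z up, the work surface at z = 0. Lengths are in m, angles in rad, forces in N, time in s.
With the tool pointing down it reaches from about 0.35 to 0.725 m from the base axis. Payload 4.3 kg.
Tool frame: the origin (TCP) lies midway between the tips of the shut fingers; the grasp point (between the pads) lies 19 mm behind it; z points along the fingers, x is the direction in which the jaws open and shut, and the axes are right-handed (so a half turn about z gives the same grasp; the last joint's range is limited). The gripper opens to 85 mm and grips with 20 to 120 N. Pads are 22 mm wide; open, the fingers measure 114 mm over their backs; the gripper's body (76 mm by 85 mm) begins 54 mm behind the grasp point. The pads swing forward as they close: fully open they stand 13 mm farther back than shut.
Start: joints at [-1.307, 0.377, 0.081, 1.274, 0, 1.46], TCP at [0.21, -0.535, 0.231] pointing down, gripper open.
Joint ranges: [-2.72, 2.72], [-0.84, 1.66], [-1.02, 1.22], [-1.77, 2.12], [-1.37, 1.28], [-3.14, 3.14]. Speed limits (rad/s): [2.57, 2.57, 3.14, 3.14, 3.14, 3.14].

INTERFACE

Orientations are given as a unit quaternion [w, x, y, z].
In Python, from rig import sensors, optics, r gives the robot as it stands.
- The arm moves only by the tool step_arm, never from a script. Its argument "deltas" is a list of rows, each a list of 3 entries, a list of its own where there are three numbers: the shift along the tool's x, y, z in cm, then the turn, a rotation vector about the tool's x, y, z in units of 8 degrees (1.0 is 8 degrees), then the finger opening in cm, from 0 to 8.54. In form: [[[tx, ty, tz], [rx, ry, rz], grip], ...]. A call has 1 to 20 rows; each row is the pose to reach, as a shift and turn from the pose commanded when the call began, along the tool's axes at that moment; what a row does not reach only later rows make up. A row lasts 1/8 s, in which the tool goes at most 62.5 mm and 10.7 degrees, less where a joint would pass 70% of its speed; a pose out of reach is approached as far as the arm can. A call with a gripper value outside its range is refused whole. The fingers move at their own pace and stop on an object; "squeeze" is the grip in N (left out, the last holds). Time passes only in rows, so rows that repeat a pose let the fingers close. It gives the time, the measured TCP pose, the force and the opening at its end, in the units of the state.
- sensors.sense(): the state, without advancing time (a new reading comes with each control period).
- optics.read_camera(name): name is "scene" or "side" or "wrist"; returns a dict with "frame" (480x640x3 uint8, red, green, blue), "intrinsics" (3x3 intrinsics, pixels), "dist_coeffs" ([k1, k2, p1, p2, k3] as OpenCV has them; the pictures are not rectified), "world_from_camera" (4x4, takes a point from camera to world coordinates). Camera axes: x right, y down, z forward; pixel columns grow to the right and rows downward; lengths in m; the calibration is good to about 2 mm. A picture is of the moment at which its call begins. There is no depth.
- r.close_job(): hands the job in, once; it reports no verdict.
The state is a dict: "clock": time; "joints": joint angles; "joint_velocities": joint speeds; "effort": joint torques, N m; "tcp_pos": TCP position; "ee_rot": TCP orientation; "ft_force": force on the tool from outside, world axes, zero at the start; "ft_torque": the same for the moment, N m; "opening": opening from 0.0 (shut) to 1.0 (fully open).
Only numpy, scipy, OpenCV 4.12 (cv2) and the standard library are available. Lean on these libraries where they do the work, as an engineer would, in place of code of your own. Each camera call takes 0.05 s, during which the arm holds its last target. There are 200 camera calls.

## Working session

There is one attempt and no reset: what is moved stays moved. The work goes in short steps, Python scripts to look and compute and a tool call to move; the robot and the scene stay as the last step left them, time stands still between calls to the robot, and variables do not carry over. Pictures are saved under pics/ and viewed, on a budget of 10 in all, crops included, one or two more only if the job needs it, and the job is handed in when it is done.

Besides the shell and the picture viewer there is one more tool, called after "Call:" in YAML: its name, and indented under it one key for each argument. step_arm: Moves the arm, as the interface text tells. Its arguments: {"type":"object","properties":{"deltas":{"type":"array"},"squeeze":{"type":"number"}},"required":["deltas"]}

```bash
ls; mkdir -p pics; python3 - <<'E'
from rig import sensors, optics, r
import cv2, numpy as np, pickle
s=sensors.sense();print(s)
d={}
for n in("scene","side"):
    c=optics.read_camera(n);d[n]=c
    cv2.imwrite(f"pics/{n}0.png",c["frame"][:,:,::-1])
    print(n,c["intrinsics"],c["dist_coeffs"],c["world_from_camera"])
pickle.dump(d,open("d0.pkl","wb"))
E
```

```text
pics
{'clock': 0.0, 'joints': array([-1.30733201e+00,  3.78075288e-01,  7.96300598e-02,  1.27440825e+00,
       -7.97096908e-08,  1.46049358e+00]), 'joint_velocities': array([-9.66229806e-05,  9.91132604e-05, -1.17246840e-04,  2.22853669e-04,
        5.36909041e-04, -2.47542928e-04]), 'effort': array([-2.26405464e-04, -4.63608062e+01,  2.69873321e+01,  2.07924354e-02,
       -5.01041018e-05, -1.29368047e-05]), 'tcp_pos': array([ 0.20977845, -0.53465971,  0.23035552]), 'ee_rot': array([-6.69507971e-04,  8.26172970e-01, -5.63415624e-01, -7.80851834e-04]), 'ft_force': array([0.67839502, 0.20682062, 0.50926537]), 'ft_torque': array([ 0.04905528, -0.02064541,  0.03095934]), 'opening': 0.9997684997765541}
scene [[533.93208237   0.         316.74853271]
 [  0.         533.93208237 239.01543457]
 [  0.           0.           1.        ]] [-0.02808743  0.          0.          0.          0.        ] [[ 0.58514554  0.59465083 -0.5513575   1.19242414]
 [ 0.81088176 -0.42177641  0.40567899 -0.56810958]
 [ 0.00868776 -0.68446699 -0.72899209  0.94976177]
 [ 0.          0.          0.          1.        ]]
side [[511.07228324   0.         321.59548287]
 [  0.         511.07228324 230.28763394]
 [  0.           0.           1.        ]] [-0.12639921  0.          0.          0.          0.        ] [[ 0.9815942  -0.13723765  0.13281062  0.39751507]
 [-0.19053459 -0.65634107  0.73000889 -0.73723273]
 [-0.01301564 -0.7418775  -0.6704091   0.67163513]
 [ 0.          0.          0.          1.        ]]
```

View pics/scene0.png

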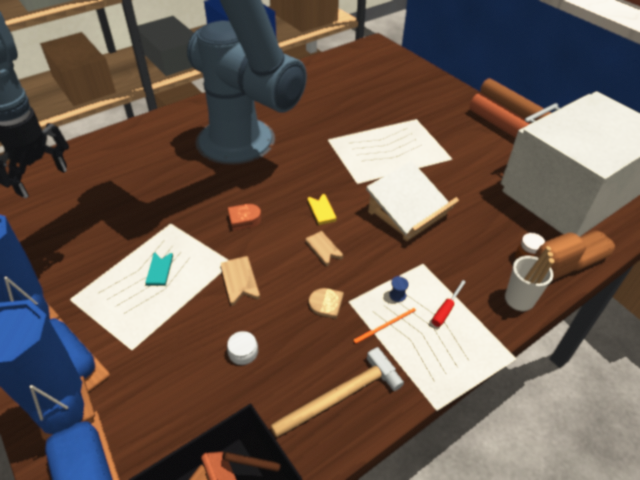

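View pics/side0.png

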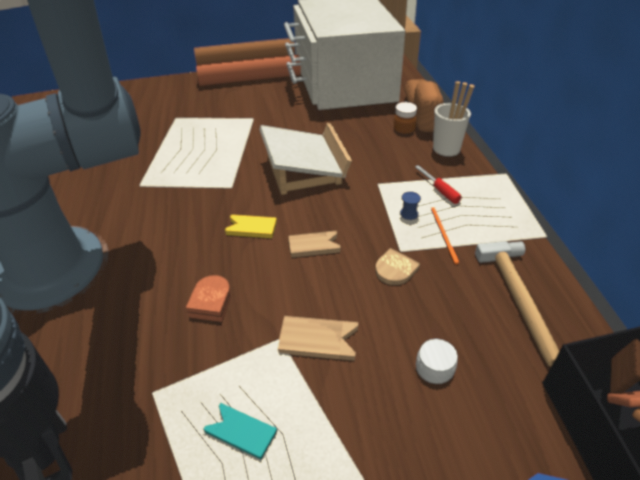

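The scene view shows the shelf at (408,203) and two plywood notched plates: a large one at (240,278) and a small one at (323,247). The yellow (321,208) and turquoise (160,268) plates are look-alikes. The plywood D at (326,300) is the heel, and the orange D at (244,214) is clutter. Next I'll enlarge one crop to confirm this and pick corners.

```bash
python3 - <<'E'
import cv2, pickle, numpy as np
d=pickle.load(open("d0.pkl","rb"))
a=d["scene"]["frame"][155:320,210:470,::-1]   # 260x165
b=d["side"]["frame"][115:370,220:430,::-1]
A=cv2.resize(a,None,fx=3,fy=3,interpolation=cv2.INTER_CUBIC)
cv2.imwrite("pics/cropA.png",A)
cv2.imwrite("pics/cropB.png",cv2.resize(b,None,fx=2.35,fy=2.35,interpolation=cv2.INTER_CUBIC))
E
```

```text
(no output)
```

View pics/cropA.png

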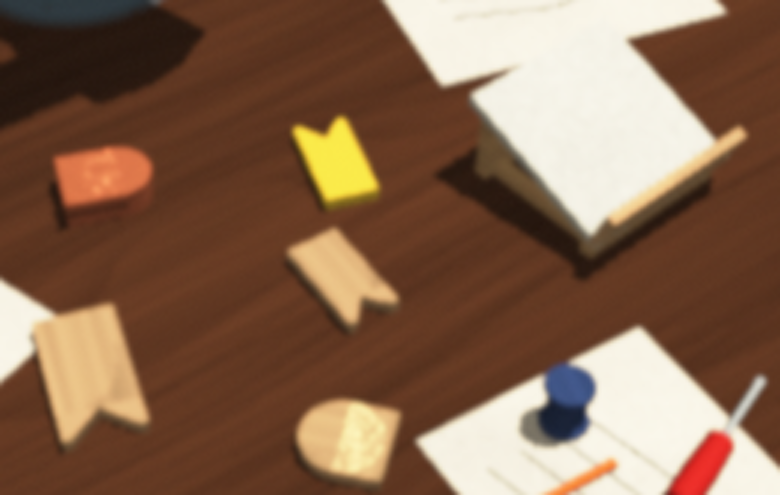

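View pics/cropB.png

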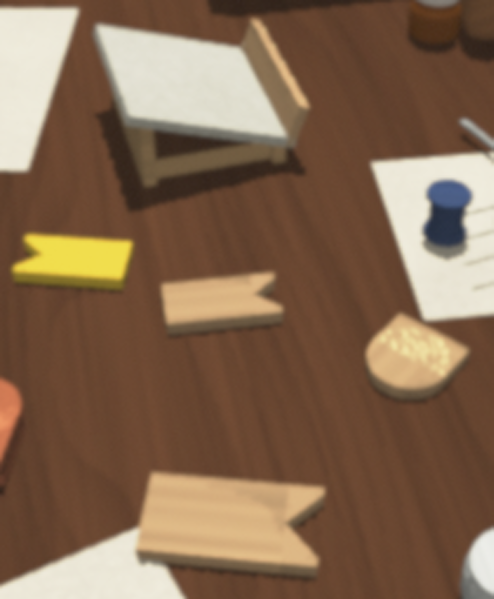

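```bash
cat > h.py <<'E'
import cv2, numpy as np
from scipy.optimize import least_squares
from scipy.spatial.transform import Rotation as R
def proj(c,P):
    T=np.linalg.inv(c["world_from_camera"])
    return cv2.projectPoints(np.asarray(P,float).reshape(-1,1,3),cv2.Rodrigues(T[:3,:3])[0],T[:3,3],c["intrinsics"],np.array(c["dist_coeffs"]))[0][:,0]
def fit(views,x0,world):  # views: [(cam,pix,localpts)]
    f=lambda p:np.concatenate([(proj(c,world(p,l))-px).ravel() for c,px,l in views])
    s=least_squares(f,x0,loss="soft_l1"); return s.x,f(s.x).reshape(-1,2).round(1)
def plate(p,l):
    return R.from_euler("z",p[2]).apply(l)+[p[0],p[1],0]
def Rdeck(yaw): return R.from_euler("z",yaw)*R.from_euler("y",-20,degrees=True)
def deck(p,l): return Rdeck(p[2]).apply(l)+[p[0],p[1],.031]
def corners(L,W,z=.012): # tail-left(+y),tail-right, nose +y, nose -y
    return np.array([[-L/2,W/2,z],[-L/2,-W/2,z],[L/2,W/2,z],[L/2,-W/2,z]])
E
python3 - <<'E'
from h import *; import pickle
d=pickle.load(open("d0.pkl","rb"));S,D=d["scene"],d["side"]
A=lambda *p:(np.array(p)+.5)/3-.5+[210,155]
B=lambda *p:(np.array(p)+.5)/2.35-.5+[220,115]
# order: tail+y, tail-y, notch+y, notch-y
L=corners(.12,.064)
print("large",fit([(S,A((112,305),(35,325),(149,424),(66,445)),L),(D,B((152,473),(138,549),(325,488),(317,568)),L)],[.45,-.3,0],plate))
L=corners(.092,.046)
print("small",fit([(S,A((336,230),(288,251),(397,298),(352,326)),L),(D,B((161,284),(167,322),(274,273),(281,312)),L)],[.45,-.1,0],plate))
L=np.array([[.152,.08,0],[.152,-.08,0],[0,.08,0]])
# deck x points to robot -> +y is to robot's right
print("deck",fit([(S,A((472,97),(628,40)),L[:2]),(D,B((128,120),(96,27),(288,135)),L)],[.6,.1,3.1],deck))
E
```

```text
large (array([ 0.47803401, -0.25990426, -0.31165841]), array([[-0.5, -0.9],
       [-1.9, -1.4],
       [-0.6, -1.5],
       [-1.7, -1.4],
       [ 1. , -0.3],
       [-0. , -0.2],
       [ 0.9, -0.2],
       [ 1.4, -1. ]]))
small (array([ 0.50908283, -0.04569743, -0.06291846]), array([[-0.6, -1.4],
       [-0.7, -1.2],
       [ 0.1, -0.1],
       [-1.3, -1.7],
       [ 0.8, -0.4],
       [ 0.2,  0.2],
       [ 0.4, -0.3],
       [ 1.1, -0.5]]))
deck (array([0.59699808, 0.21066048, 3.21800306]), array([[-0.6, -1.6],
       [-8.2, -8.5],
       [ 1. , -2.1],
       [ 0.7, -1.3],
       [ 0.3,  0.7]]))
```

Both crops confirm it. The plain plywood notched plates at A(90,370) (large) and A(343,278) (small) are the ones to move. My deck corner at A(628,40) was actually the edge of the paper behind it, so I'm dropping it. Next I'll work out the moves.

```bash
cat >> h.py <<'E'
def down(t): return R.from_matrix(np.array([[np.cos(t),np.sin(t),0],[np.sin(t),-np.cos(t),0],[0,0,-1]]))
def step(p,q): # current -> target, in tool axes, cm and 8deg units
    from rig import sensors
    s=sensors.sense(); w,x,y,z=s["ee_rot"]; C=R.from_quat([x,y,z,w])
    dl=(C.inv().apply(np.asarray(p)-s["tcp_pos"])*100).round(2); rv=((C.inv()*q).as_rotvec(degrees=True)/8).round(2)
    return dl.tolist(),rv.tolist()
def decktool(D,x,z,y=0): # tool square to the deck, jaws along +-deck y, tool x ~ -deck y
    Rd=Rdeck(D[2]); M=Rd.as_matrix()
    return deck(D,np.array([[x,y,z]]))[0], R.from_matrix(np.c_[-M[:,1],-M[:,0],-M[:,2]])
E
python3 - <<'E'
from h import *; import pickle
d=pickle.load(open("d0.pkl","rb"));S,D=d["scene"],d["side"]
A=lambda *p:(np.array(p)+.5)/3-.5+[210,155]
B=lambda *p:(np.array(p)+.5)/2.35-.5+[220,115]
L=np.array([[.152,.08,0],[.152,-.08,0],[0,.08,0]])
dk=fit([(S,A((472,97),(592,236)),L[[0,2]]),(D,B((128,120),(96,27),(288,135)),L)],[.6,.2,3.2],deck);print(dk)
np.save("deck.npy",dk[0])
g=plate([.478,-.260,-.3117],np.array([[-.005,0,0]]))[0];print(g)
print(step([g[0],g[1],.15],down(-.3117+np.pi/2)))
print(decktool(dk[0],.069,.0)[1].as_matrix().round(2))
E
```

```text
(array([0.59606948, 0.21131076, 3.24472382]), array([[-1.1, -0.8],
       [-0.3, -1. ],
       [ 2. , -1.4],
       [-0.4, -0.5],
       [ 0.7,  0.4]]))
[ 0.47324093 -0.25846661  0.        ]
([-16.09, -34.61, 8.08], [-0.02, 0.0, -17.59])
[[-0.1   0.93 -0.34]
 [ 0.99  0.1  -0.04]
 [ 0.   -0.34 -0.94]]
```

Call:
step_arm:
  deltas:
    - [[-16.1,-34.6,4],[0,0,-17.6],8.5]
    - [[-16.1,-34.6,4],[0,0,-17.6],8.5]
    - [[-16.1,-34.6,4],[0,0,-17.6],8.5]
    - [[-16.1,-34.6,4],[0,0,-17.6],8.5]
    - [[-16.1,-34.6,4],[0,0,-17.6],8.5]
    - [[-16.1,-34.6,4],[0,0,-17.6],8.5]
    - [[-16.1,-34.6,4],[0,0,-17.6],8.5]
    - [[-16.1,-34.6,4],[0,0,-17.6],8.5]
    - [[-16.1,-34.6,8],[0,0,-17.6],8.5]
    - [[-16.1,-34.6,8],[0,0,-17.6],8.5]
    - [[-16.1,-34.6,8],[0,0,-17.6],8.5]
    - [[-16.1,-34.6,8],[0,0,-17.6],8.5]
    - [[-16.1,-34.6,8],[0,0,-17.6],8.5]
    - [[-16.1,-34.6,8],[0,0,-17.6],8.5]
    - [[-16.1,-34.6,8],[0,0,-17.6],8.5]
    - [[-16.1,-34.6,8],[0,0,-17.6],8.5]
    - [[-16.1,-34.6,8],[0,0,-17.6],8.5]
    - [[-16.1,-34.6,8],[0,0,-17.6],8.5]
    - [[-16.1,-34.6,8],[0,0,-17.6],8.5]
  squeeze: 30

```text
clock: 2.48
tcp_pos: [0.4733, -0.2591, 0.1513]
ee_rot: [0.0, 0.808, 0.589, -0.0]
ft_force: [0.6, 0.1, 0.0]
opening: 0.995
```

```bash
python3 - <<'E'
from h import *; from rig import *
print(sensors.sense()["joints"].round(2),sensors.sense()["tcp_pos"],step([.4732,-.2585,.05],down(-.3117+np.pi/2)))
c=optics.read_camera("wrist"); im=c["frame"][:,:,::-1].copy()
L=np.vstack([corners(.12,.064)[[0,1,3,2]]])
cv2.polylines(im,[proj(c,plate([.478,-.260,-.3117],L)).round().astype(int)],True,(0,0,255),1)
cv2.imwrite("pics/w1.png",im)
E
```

```text
[-0.62  0.34 -0.18  1.05 -0.   -0.31] [ 0.4733126  -0.25910522  0.15131282] ([0.06, -0.03, 10.13], [0.0, 0.0, 0.01])
```

View pics/w1.png

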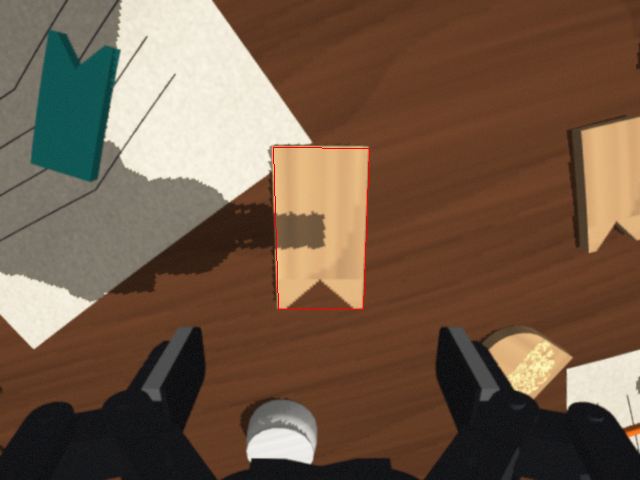

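The wrist view shows the large plate at (320,228), and the predicted outline in red lies on it within about 2 px. The heel at (530,360) is clear of the fingers, so I'm descending.

Call:
step_arm:
  deltas:
    - [[0,0,6],[0,0,0],8.5]
    - [[0,0,11],[0,0,0],8.5]
    - [[0,0,13.5],[0,0,0],8.5]
    - [[0,0,14.5],[0,0,0],8.5]
    - [[0,0,15],[0,0,0],8.5]
    - [[0,0,15.4],[0,0,0],8.5]
    - [[0,0,15.4],[0,0,0],8.5]

```text
clock: 3.4
tcp_pos: [0.4739, -0.2596, -0.002]
ee_rot: [0.001, 0.808, 0.589, 0.0]
ft_force: [-0.2, -0.1, 0.5]
opening: 0.993
```

Call:
step_arm:
  deltas:
    - [[0,0,0],[0,0,0],7.5]
    - [[0,0,0],[0,0,0],7]
    - [[0,0,0],[0,0,0],6]
    - [[0,0,0],[0,0,0],5.5]
    - [[0,0,0],[0,0,0],5.5]
    - [[0,0,0],[0,0,0],5.5]
  squeeze: 40

```text
clock: 4.15
tcp_pos: [0.4737, -0.2594, -0.0021]
ee_rot: [0.001, 0.808, 0.589, 0.0]
ft_force: [-0.6, 0.6, 4.9]
opening: 0.735
```

Call:
step_arm:
  deltas:
    - [[0,0,-1],[0,0,0],5.5]
    - [[0,0,-3],[0,0,0],5.5]
    - [[0,0,-8],[0,0,0],5.5]
    - [[0,0,-13],[0,0,0],5.5]
    - [[0,0,-18],[0,0,0],5.5]
    - [[0,0,-20],[0,0,0],5.5]
    - [[0,0,-20],[0,0,0],5.5]

```text
clock: 5.03
tcp_pos: [0.4744, -0.2598, 0.1993]
ee_rot: [0.002, 0.808, 0.589, 0.001]
ft_force: [0.5, -1.4, -1.5]
opening: 0.736
```

```bash
python3 - <<'E'
from h import *
D=np.load("deck.npy"); 
for z in(.10,.03,.01,.0): print(z,decktool(D,.069,z)[0],step(*decktool(D,.069,z)))
E
```

```text
0.1 [0.56559549 0.20815675 0.14856865] ([47.36, -5.62, 4.99], [2.49, -0.5, -2.93])
0.03 [0.54178129 0.20569202 0.08279017] ([46.4, -7.84, 11.56], [2.49, -0.5, -2.93])
0.01 [0.53497723 0.20498781 0.06399632] ([46.13, -8.47, 13.44], [2.49, -0.5, -2.93])
0.0 [0.5315752  0.20463571 0.05459939] ([45.99, -8.79, 14.37], [2.49, -0.5, -2.93])
```

Call:
step_arm:
  deltas:
    - [[47.3,-5.6,0],[2.5,-0.5,-2.9],5.5]
    - [[47.3,-5.6,0],[2.5,-0.5,-2.9],5.5]
    - [[47.3,-5.6,0],[2.5,-0.5,-2.9],5.5]
    - [[47.3,-5.6,0],[2.5,-0.5,-2.9],5.5]
    - [[47.3,-5.6,0],[2.5,-0.5,-2.9],5.5]
    - [[47.3,-5.6,0],[2.5,-0.5,-2.9],5.5]
    - [[47.3,-5.6,0],[2.5,-0.5,-2.9],5.5]
    - [[47.3,-5.6,0],[2.5,-0.5,-2.9],5.5]
    - [[47.3,-5.6,0],[2.5,-0.5,-2.9],5.5]
    - [[47.3,-5.6,3],[2.5,-0.5,-2.9],5.5]
    - [[47.3,-5.6,5],[2.5,-0.5,-2.9],5.5]
    - [[47.3,-5.6,5],[2.5,-0.5,-2.9],5.5]
    - [[47.3,-5.6,5],[2.5,-0.5,-2.9],5.5]

```text
clock: 6.65
tcp_pos: [0.5643, 0.2076, 0.1476]
ee_rot: [-0.119, 0.661, 0.729, -0.13]
ft_force: [0.7, 0.2, -0.3]
opening: 0.737
```

```bash
python3 - <<'E'
from h import *; from rig import *
D=np.load("deck.npy"); 
print(sensors.sense()["joints"].round(2))
for z in(.03,.0): print(z,step(*decktool(D,.069,z)))
a=optics.read_camera("side"); b=optics.read_camera("wrist"); im=b["frame"][:,:,::-1].copy()
ia=a["frame"][:,:,::-1].copy()
L=np.array([[.152,.08,0],[.152,-.08,0],[0,-.08,0],[0,.08,0]])
for c,i in((a,ia),(b,im)): cv2.polylines(i,[proj(c,deck(D,L)).round().astype(int)],True,(0,0,255),1)
cv2.imwrite("pics/s2.png",np.hstack([cv2.resize(ia[20:320,180:480],(400,400)),cv2.resize(im,(400,300))[:,:].copy() if 0 else cv2.copyMakeBorder(cv2.resize(im,(400,300)),0,100,0,0,0)]))
E
```

```text
[0.22 0.81 0.54 1.65 0.05 0.12]
0.03 ([0.02, 0.13, 6.86], [-0.04, -0.03, -0.03])
0.0 ([0.0, 0.14, 9.86], [-0.04, -0.03, -0.03])
```

View pics/s2.png

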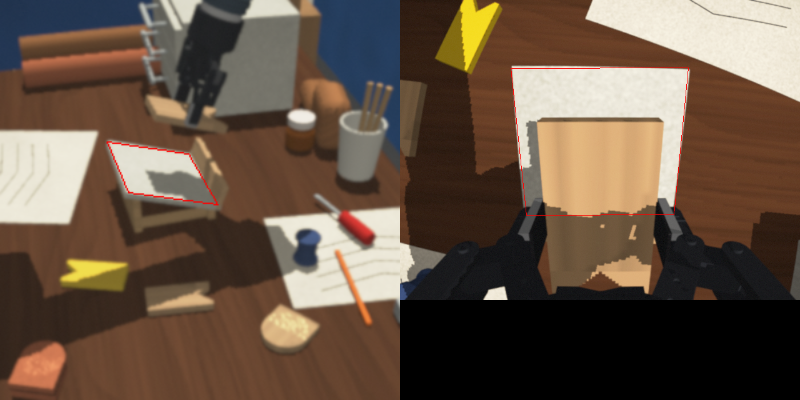

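The deck outline fits in both views. The plate is held square over the deck, seen at (600,180) in the wrist half, so I'm lowering it.

Call:
step_arm:
  deltas:
    - [[0,0.1,3],[0,0,0],5.5]
    - [[0,0.1,6],[0,0,0],5.5]
    - [[0,0.1,8],[0,0,0],5.5]
    - [[0,0.1,8.6],[0,0,0],5.5]
    - [[0,0.1,9.2],[0,0,0],5.5]
    - [[0,0.1,9.6],[0,0,0],5.5]
    - [[0,0.1,9.6],[0,0,0],5.5]

```text
clock: 7.62
tcp_pos: [0.5326, 0.2055, 0.0571]
ee_rot: [-0.119, 0.661, 0.73, -0.129]
ft_force: [0.7, -0.3, -0.4]
opening: 0.734
```

```bash
python3 - <<'E'
from h import *; from rig import *
D=np.load("deck.npy"); s=sensors.sense()
print(Rdeck(D[2]).inv().apply(s["tcp_pos"]-np.array([D[0],D[1],.031])),s["ft_force"])
E
```

```text
[ 0.068835   -0.00072302  0.00273118] [ 0.65291287 -0.33196986 -0.3932627 ]
```

Call:
step_arm:
  deltas:
    - [[0,0,0.2],[0,0,0],5.5]
    - [[0,0,0.4],[0,0,0],5.5]
    - [[0,0,0.4],[0,0,0],6.6]
    - [[0,0,0.4],[0,0,0],6.8]
    - [[0,0,0.4],[0,0,0],7.2]
    - [[0,0,0.4],[0,0,0],7.6]
    - [[0,0,0.4],[0,0,0],8]
    - [[0,0,0.4],[0,0,0],8]
    - [[0,0,0.4],[0,0,0],8]

```text
clock: 8.75
tcp_pos: [0.5309, 0.2053, 0.0531]
ee_rot: [-0.119, 0.661, 0.73, -0.13]
ft_force: [0.4, -0.8, -0.4]
opening: 0.938
```

Call:
step_arm:
  deltas:
    - [[0,0,-1],[0,0,0],8]
    - [[0,0,-3],[0,0,0],8.5]
    - [[0,0,-8],[0,0,0],8.5]
    - [[0,0,-12],[0,0,0],8.5]
    - [[0,0,-14],[0,0,0],8.5]
    - [[0,0,-14],[0,0,0],8.5]

```text
clock: 9.5
tcp_pos: [0.5807, 0.21, 0.1861]
ee_rot: [-0.118, 0.661, 0.73, -0.128]
ft_force: [0.9, 0.2, -1.2]
opening: 1.0
```

```bash
python3 - <<'E'
from h import *; from rig import *
D=np.load("deck.npy"); print(sensors.sense()["joints"].round(2))
b=optics.read_camera("wrist"); im=b["frame"][:,:,::-1].copy()
L=corners(.12,.064)[[0,1,3,2]]; L=L*[-1,-1,1]+[.060,0,0]
for l in (L,np.array([[.152,.08,0],[.152,-.08,0],[0,-.08,0],[0,.08,0]])):
  cv2.polylines(im,[proj(b,deck(D,l)).round().astype(int)],True,(0,0,255),1)
cv2.imwrite("pics/w3.png",im)
g=plate([.509,-.0457,-.063],np.array([[-.004,0,0]]))[0]
print(g,step([g[0],g[1],.12],down(-.063+np.pi/2)))
E
```

```text
[0.22 0.85 0.72 1.78 0.04 0.11]
[ 0.50500794 -0.04544817  0.        ] ([-24.69, -7.14, 9.45], [-2.51, 0.18, 1.15])
```

View pics/w3.png

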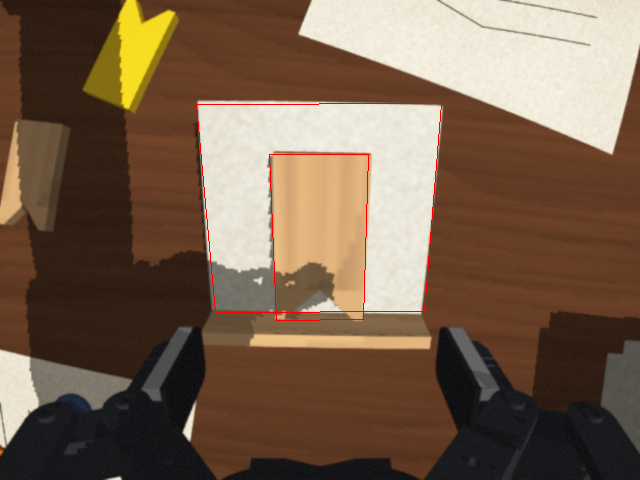

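The wrist view shows the large plate at (320,235), lying exactly on the predicted resting outline against the stop at (320,320). On to the small one.

Call:
step_arm:
  deltas:
    - [[-24.7,-7.1,4],[-2.5,0.2,1.15],6.5]
    - [[-24.7,-7.1,4],[-2.5,0.2,1.15],6.5]
    - [[-24.7,-7.1,4],[-2.5,0.2,1.15],6.5]
    - [[-24.7,-7.1,6.5],[-2.5,0.2,1.15],6.5]
    - [[-24.7,-7.1,6.5],[-2.5,0.2,1.15],6.5]
    - [[-24.7,-7.1,6.5],[-2.5,0.2,1.15],6.5]
    - [[-24.7,-7.1,6.5],[-2.5,0.2,1.15],6.5]
    - [[-24.7,-7.1,6.5],[-2.5,0.2,1.15],6.5]

```text
clock: 10.55
tcp_pos: [0.5151, -0.0435, 0.1474]
ee_rot: [-0.002, 0.729, 0.685, -0.001]
ft_force: [0.7, -1.0, -0.0]
opening: 0.763
```

```bash
python3 - <<'E'
from h import *; from rig import *
print(sensors.sense()["tcp_pos"],step([.505,-.0455,-.001],down(-.063+np.pi/2)))
c=optics.read_camera("wrist"); im=c["frame"][:,:,::-1].copy()
cv2.polylines(im,[proj(c,plate([.509,-.0457,-.063],corners(.092,.046)[[0,1,3,2]])).round().astype(int)],True,(0,0,255),1)
q=np.array([[x,y,0] for x in(-.011-.004,.011-.004) for y in(-.05,.05)])[[0,1,3,2]]
cv2.polylines(im,[proj(c,plate([.509,-.0457,-.063],q)).round().astype(int)],True,(0,255,0),1)
cv2.imwrite("pics/w4.png",im)
E
```

```text
[ 0.51509412 -0.04353417  0.14743072] ([-0.28, -0.94, 14.85], [-0.03, -0.01, 0.01])
```

View pics/w4.png

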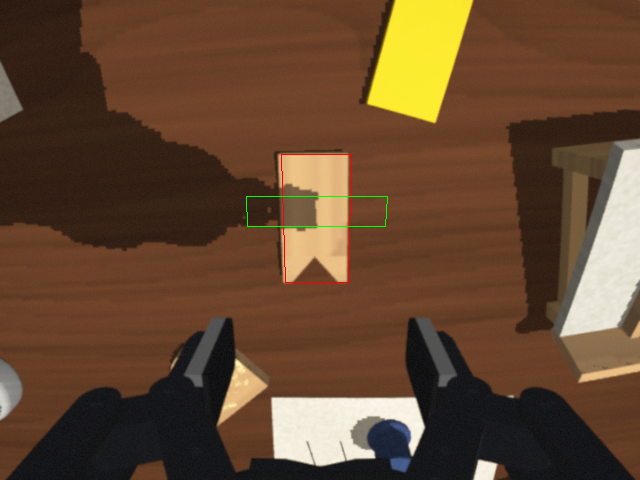

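The small plate is at (314,218) and the prediction is within 3 px. The fingers' footprint (green) is clear of the yellow plate, the heel and the spool.

Call:
step_arm:
  deltas:
    - [[-0.4,-0.9,5],[0,0,0],6.5]
    - [[-0.4,-0.9,10],[0,0,0],6.5]
    - [[-0.4,-0.9,12.5],[0,0,0],6.5]
    - [[-0.4,-0.9,13.8],[0,0,0],6.5]
    - [[-0.4,-0.9,14.4],[0,0,0],6.5]
    - [[-0.4,-0.9,14.8],[0,0,0],6.5]
    - [[-0.4,-0.9,14.8],[0,0,0],6.5]

```text
clock: 11.48
tcp_pos: [0.5056, -0.048, 0.0001]
ee_rot: [-0.001, 0.729, 0.684, -0.0]
ft_force: [-0.0, -0.4, -0.9]
opening: 0.758
```

Call:
step_arm:
  deltas:
    - [[0,0,0],[0,0,0],5.5]
    - [[0,0,0],[0,0,0],5]
    - [[0,0,0],[0,0,0],4.5]
    - [[0,0,0],[0,0,0],3.8]
    - [[0,0,0],[0,0,0],3.8]
    - [[0,0,0],[0,0,0],3.8]

```text
clock: 12.22
tcp_pos: [0.5053, -0.0481, 0.0001]
ee_rot: [-0.001, 0.729, 0.684, -0.001]
ft_force: [-0.5, 0.1, 4.7]
opening: 0.519
```

Call:
step_arm:
  deltas:
    - [[0,0,-1],[0,0,0],3.8]
    - [[0,0,-3],[0,0,0],3.8]
    - [[0,0,-8],[0,0,0],3.8]
    - [[0,0,-13],[0,0,0],3.8]
    - [[0,0,-18],[0,0,0],3.8]
    - [[0,0,-20],[0,0,0],3.8]
    - [[0,0,-20],[0,0,0],3.8]

```text
clock: 13.1
tcp_pos: [0.5071, -0.0485, 0.2016]
ee_rot: [-0.0, 0.729, 0.684, 0.0]
ft_force: [0.6, 0.3, -1.2]
opening: 0.525
```

```bash
python3 - <<'E'
from h import *
D=np.load("deck.npy"); 
# grip 4mm tailward of centre; centre at .046+.003
for z in(.10,.013): print(z,decktool(D,.053,z)[0],step(*decktool(D,.053,z)))
E
```

```text
0.1 [0.58055068 0.20970459 0.14309633] ([26.23, 5.69, 5.87], [2.5, -0.21, -1.18])
0.013 [0.55095303 0.20664128 0.06134307] ([25.73, 2.75, 14.04], [2.5, -0.21, -1.18])
```

Call:
step_arm:
  deltas:
    - [[26.2,5.7,0],[2.5,-0.2,-1.2],3.8]
    - [[26.2,5.7,0],[2.5,-0.2,-1.2],3.8]
    - [[26.2,5.7,0],[2.5,-0.2,-1.2],3.8]
    - [[26.2,5.7,0],[2.5,-0.2,-1.2],3.8]
    - [[26.2,5.7,0],[2.5,-0.2,-1.2],3.8]
    - [[26.2,5.7,0],[2.5,-0.2,-1.2],3.8]
    - [[26.2,5.7,3],[2.5,-0.2,-1.2],3.8]
    - [[26.2,5.7,5.8],[2.5,-0.2,-1.2],3.8]
    - [[26.2,5.7,5.8],[2.5,-0.2,-1.2],3.8]
    - [[26.2,5.7,5.8],[2.5,-0.2,-1.2],3.8]

```text
clock: 14.35
tcp_pos: [0.5789, 0.2087, 0.1425]
ee_rot: [-0.119, 0.659, 0.732, -0.13]
ft_force: [0.2, -1.6, -0.0]
opening: 0.526
```

```bash
python3 - <<'E'
from h import *; from rig import *
D=np.load("deck.npy"); print(sensors.sense()["joints"].round(2))
for z in(.03,.014): print(z,step(*decktool(D,.053,z)))
b=optics.read_camera("wrist"); cv2.imwrite("pics/w5.png",b["frame"][:,:,::-1])
E
```

```text
[0.22 0.85 0.61 1.67 0.04 0.11]
0.03 ([0.06, 0.17, 6.88], [-0.03, -0.02, 0.01])
0.014 ([0.05, 0.18, 8.48], [-0.03, -0.02, 0.01])
```

View pics/w5.png

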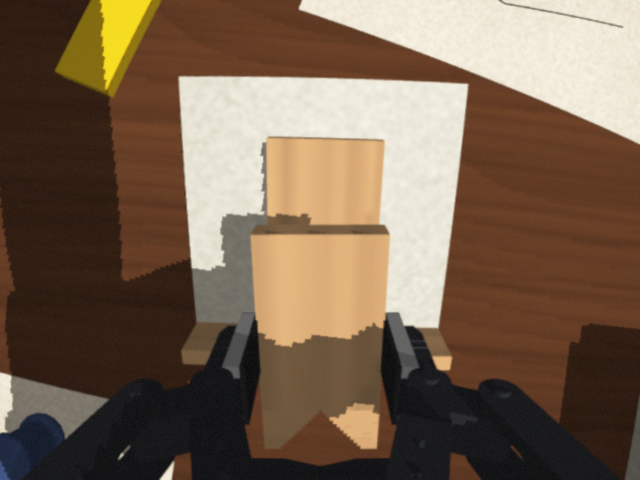

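The small plate is held square at (320,330), centred over the large one with its top edge at (325,140). Lowering it to about 3 mm above the large plate.

Call:
step_arm:
  deltas:
    - [[0,0.1,3],[0,0,0],3.8]
    - [[0,0.1,6],[0,0,0],3.8]
    - [[0,0.1,7.3],[0,0,0],3.8]
    - [[0,0.1,7.9],[0,0,0],3.8]
    - [[0,0.1,8.2],[0,0,0],3.8]
    - [[0,0.1,8.4],[0,0,0],3.8]
    - [[0,0.1,8.4],[0,0,0],3.8]

```text
clock: 15.28
tcp_pos: [0.5515, 0.2071, 0.0628]
ee_rot: [-0.119, 0.658, 0.732, -0.129]
ft_force: [0.3, 0.6, -1.1]
opening: 0.524
```

```bash
python3 - <<'E'
from h import *; from rig import *
D=np.load("deck.npy"); s=sensors.sense()
print(Rdeck(D[2]).inv().apply(s["tcp_pos"]-np.array([D[0],D[1],.031])),s["ft_force"])
E
```

```text
[ 0.05297179 -0.00040932  0.01459347] [ 0.32240156  0.5655669  -1.13810112]
```

Call:
step_arm:
  deltas:
    - [[0,0,0.1],[0,0,0],3.8]
    - [[0,0,0.1],[0,0,0],4.9]
    - [[0,0,0.1],[0,0,0],5.2]
    - [[0,0,0.1],[0,0,0],5.6]
    - [[0,0,0.1],[0,0,0],6]
    - [[0,0,0.1],[0,0,0],6]
    - [[0,0,0.1],[0,0,0],6]

```text
clock: 16.15
tcp_pos: [0.5507, 0.207, 0.0615]
ee_rot: [-0.119, 0.658, 0.732, -0.129]
ft_force: [-0.6, 0.6, -0.4]
opening: 0.705
```

Call:
step_arm:
  deltas:
    - [[0,0,-1],[0,0,0],6]
    - [[0,0,-3],[0,0,0],6]
    - [[0,0,-8],[0,0,0],6]
    - [[0,0,-13],[0,0,0],6]
    - [[0,0,-14],[0,0,0],6]
    - [[0,0,-14],[0,0,0],6]

```text
clock: 16.9
tcp_pos: [0.6001, 0.2118, 0.194]
ee_rot: [-0.118, 0.659, 0.732, -0.128]
ft_force: [-0.5, 0.8, 0.9]
opening: 0.701
```

```bash
python3 - <<'E'
from h import *; from rig import *
D=np.load("deck.npy"); print(sensors.sense()["joints"].round(2))
a=optics.read_camera("side"); b=optics.read_camera("wrist"); im=b["frame"][:,:,::-1].copy()
def P(L,W,x,z): return corners(L,W,z)[[0,1,3,2]]*[-1,-1,1]+[x,0,0]
ia=a["frame"][:,:,::-1].copy()[100:220,240:380]
for l in (P(.12,.064,.06,.012),P(.092,.046,.046,.024)):
  cv2.polylines(im,[proj(b,deck(D,l)).round().astype(int)],True,(0,0,255),1)
cv2.imwrite("pics/w6.png",np.hstack([im[60:380,160:480],cv2.resize(ia,(373,320),interpolation=cv2.INTER_CUBIC)]))
E
```

```text
[0.22 0.93 0.89 1.88 0.04 0.11]
```

View pics/w6.png

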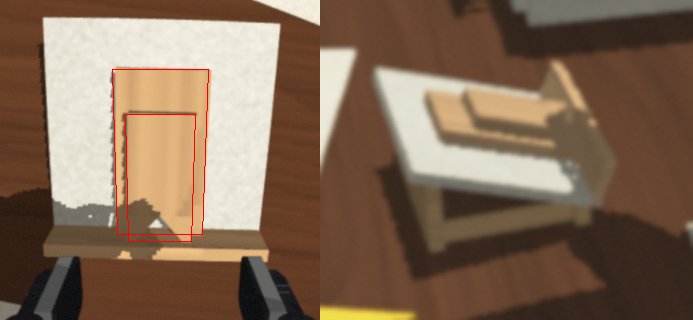

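Both plates lie on their predicted resting outlines: the large one's top edge at (160,69) and the small one's at (160,113). In the side half they are stacked flat against the stop. The gripper is well clear, so I'm handing in.

```bash
python3 -c "
from rig import *
print(r.close_job(), sensors.sense()['clock'])"
```

```text
the job is handed in; nothing more can be done
the job is handed in; nothing more can be done
```

I put the large tongue pattern on the shelf and the small one on top of it, both lengthwise with the notched end down, and handed the job in at about 17 s of the 64 s allowed.

- **Placement:** In the last wrist picture both plates matched their predicted resting outlines against the stop to within a few pixels. The side view shows them stacked flat.
- **Forces:** The wrist force readings at the end of each move stayed at about 5 N or less, and the gripper was clear of everything at the end.
- **Heel pattern:** The arm never went near it, but I did not measure its position again at the end.
- **Disagreement:** One deck corner I picked early on was really the edge of the paper behind the shelf. I dropped it and refitted, and the new deck outline then matched in the side and wrist views.

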